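Open the hidden end drawer of the three-tier storage box

TASK

Open the hidden end drawer of the taller, three-tier storage box: put the closed fingers into the finger hole of its sliding cover, slide the cover along the box's edge right up to its stop so that the fingers can drop into the recess it was hiding, and press the catch in there fully down so that the drawer comes out. Leave the cover at its stop, and leave the drawer of the lower, two-tier box shut.

Things in the scene. Friction and masses are not known exactly. Their poses are not given: they have to be found in the camera images.
- tall_box_hole (a point): Centre of the 54 (y) x 44 mm (x) hole in the grey sliding cover, level with the top of its 16 mm high, 7 mm thick collar; open down to a flat track 16 mm below. The cover, 58 mm wide, runs along the box edge nearest the robot. The hole starts 58-78 mm to the -y side of the catch; pushed to +y (2 N friction) it stops exactly over the recess and stays. Axes: box's, y along its length, z up.
- tall_box_catch_top (a point): Centre of the top of the catch, a 50 (y) x 40 mm (x) plate that is the floor of a 54 x 44 mm recess in the track, at first hidden under the cover's solid tail. It is half-way along the box, 34 mm to -x of its middle line, 14 mm below the track, 111 mm above the table. Moves 8 mm down to a firm stop against about 5 N and stays down; the point moves with it. Axes: box's.
- tall_box_drawer (a joint): How far (m) the drawer is out of the +y end of the taller box: 0 shut, 0.032 with the catch fully down (4 mm per mm of catch); no handle, stays put. The fixed white three-tier box is 236 (y) x 140 mm (x), 141 mm high to the collar's top, turned up to 20 degrees, +x roughly away from the robot. Half its top is a tray; what lies there is lower than the collar.
- low_box_drawer (a joint): The same reading (m) for the lower, two-tier box, which stands beside the taller one on either side: also 236 x 140 mm, with the same cover, catch and drawer, but 101 mm high to the collar's top. 0 = shut; it is to stay shut.

How it is judged (in metres and radians):
On the way, in this order (a step that is already met when the one before it is completed fails the run):
1. the cover of the taller box is slid to its stop, its hole over the recess (horizontal distance between tall_box_hole and tall_box_catch_top below 0.012 m), for 0.1 s.
2. the catch is pressed down and the drawer of the taller box has come out (value of joint tall_box_drawer above 0.022 m), for 0.2 s.
At the end, for the whole second after the job is handed in: The taller box's drawer is out by more than 22 mm (of 32), its cover stands with the hole within 15 mm of being centred over the catch, and the lower box's drawer is out by less than 8 mm (value of joint tall_box_drawer above 0.022 m and horizontal distance between tall_box_hole and tall_box_catch_top below 0.015 m and value of joint low_box_drawer below 0.008 m); the robot touches nothing.
It fails at once if the lower box's drawer is opened (by 8 mm or more) (value of joint low_box_drawer above 0.008 m).
It also fails if it takes over 32 s, if anything falls off the work surface, if the arm or the gripper's body presses on something with over 40 N, if the wrist force passes 120 N, or if a joint passes its speed limit or range.

ROBOT

A 6-joint arm with a two-finger parallel gripper is mounted at the origin on the work surface. World frame = base frame: x ahead of the robot, y to its left, z up, the work surface at z = 0. Lengths are in mm, angles in rad, forces in N, time in s.
With the tool pointing down it reaches from about 275 to 750 mm from the base axis. Payload 10.2 kg.
Tool frame: the origin (TCP) lies midway between the tips of the shut fingers; the grasp point (between the pads) lies 19 mm behind it (ctrl.hold_point_z is the distance from the TCP to the grasp point, in mm); z points along the fingers, y is the direction in which the jaws open and shut (so a half turn about z gives the same grasp; the last joint's range is limited). The gripper opens to 85 mm and grips with 20 to 120 N. Pads are 22 mm wide; open, the fingers measure 114 mm over their backs; the gripper's body (76 mm by 85 mm) begins 54 mm behind the grasp point. The pads swing forward as they close: fully open they stand 13 mm farther back than shut.
Start: joints at [-1.353, 0.313, 1.498, -0, 1.331, -0.223], TCP at [223.987, -474.827, 231.294] pointing down, gripper open.
Joint ranges: [-2.94, 2.94], [-0.97, 2.17], [0.19, 2.56], [-1.23, 4.37], [0.02, 3.11], [-2.88, 2.88]. Speed limits (rad/s): [2.39, 2.39, 3.01, 3.14, 3.14, 3.14].

INTERFACE

Orientations are given as a unit quaternion [w, x, y, z].
In Python, from rig import ctrl, capture, get_calibration, ticket, search_frame, outline_of gives the robot as it stands. The module is installed in compiled form; this text tells all that it offers.
- The arm moves only by the tool servo_tool, never from a script. Its argument "motion" is a list of rows, each an object with "dr": the turn, a rotation vector about the tool's x, y, z in units of 10 degrees (1.0 is 10 degrees), a list of three; "delta_pos": the shift along the tool's x, y, z in units of 50 mm (1.0 is 50 mm), a list of three; "hand": the opening, from 0 (shut) to 1 (fully open). In form: [{"dr": [ax, ay, az], "delta_pos": [x, y, z], "hand": hand}, ...]. A call has 1 to 20 rows; each row shifts and turns the pose as measured when the row begins, along the tool's axes as they then stand; what a row does not reach is not made up. A row lasts 1/8 s, in which the tool goes at most 62.5 mm and 10.7 degrees, less where a joint would pass 70% of its speed; a pose out of reach is approached as far as the arm can. A call is refused whole if a number of a shift passes 1 or a number of a turn 1, either way. A call with a gripper value outside its range is refused whole. The fingers move at their own pace and stop on an object; "squeeze" is the grip in N (left out, the last holds). Time passes only in rows, so rows that do not move let the fingers close. It gives the time, the measured TCP pose, the force and the opening at its end, in the units of the state.
- ctrl.sense(): the state, without advancing time (a new reading comes with each control period).
- capture(name): name is "scene" or "top"; returns (picture, depth): 480x640x3 uint8, red, green, blue; 480x640 float32, mm along the optical axis (not along the pixel's ray), 0 where there is no reading.
- get_calibration(name): a dict with "camera_matrix" (3x3 intrinsics, pixels), "distortion" ([k1, k2, p1, p2, k3] as OpenCV has them; the pictures are not rectified), "T" (4x4, takes a point from camera to world coordinates). Camera axes: x right, y down, z forward; pixel columns grow to the right and rows downward; lengths in mm; the calibration is good to about 2 mm. A picture is of the moment at which its call begins. get_calibration takes no time and is no camera call.
- ticket.finish_job(): hands the job in, once; it reports no verdict.
Trained networks look in the newest picture that a camera, given by its name, has taken for a name from the list of things; names that differ only in an ending like _2 or _b are one class to them, and where a whole thing is asked for, a point or a joint stands for the part that bears it (a point fixed in the world has none). Each returns a list of dicts, best first, with "score" (0 to 1); they miss things now and then, are a little off and sometimes report something else, mostly with a low value. They report only what shows in the picture. A call takes as long as a camera call.
- search_frame(camera, label): "bbox" ([left, top, right, bottom] in pixels, round what is visible of it).
- outline_of(camera, label): "pixels" (480x640 bool, what is visible of it) and "bbox" ([left, top, right, bottom] in pixels, round what is visible of it).
The state is a dict: "time_s": time; "joints": joint angles; "dq": joint speeds; "tau": joint torques, N m; "eef_pos": TCP position; "ee_rot": TCP orientation; "force": force on the tool from outside, world axes, zero at the start; "wrist_torque": the same for the moment, N m; "grip_width": opening from 0.0 (shut) to 1.0 (fully open).
Only numpy, scipy, OpenCV 4.12 (cv2) and the standard library are available. Lean on these libraries where they do the work, as an engineer would, in place of code of your own. Each camera call takes 0.05 s, during which the arm holds its last target.

## Working session

There is one attempt and no reset: what is moved stays moved. The work goes in short steps, Python scripts to look and compute and a tool call to move; the robot and the scene stay as the last step left them, time stands still between calls to the robot, and variables do not carry over. Pictures are saved under pics/ and viewed, and the job is handed in when it is done.

Besides the shell and the picture viewer there is one more tool, called after ">>>" as name([rows], argument=value, ...), one row to a line, values as JSON. servo_tool: Moves the arm, as the interface text tells. Its arguments: {"type":"object","properties":{"motion":{"type":"array"},"squeeze":{"type":"number"}},"required":["motion"]}

```bash
mkdir -p pics; python3 - <<'E'
from rig import *
import cv2,numpy as np
for n in ["scene","top"]:
    p,d=capture(n); cv2.imwrite(f"pics/{n}0.png",p[:,:,::-1]); np.save(f"pics/{n}0.npy",d)
    c=get_calibration(n); print(n,c["camera_matrix"],c["distortion"],np.round(c["T"],3))
    for l in ["tall_box_hole","tall_box_catch_top","tall_box_drawer","low_box_drawer"]:
        print(l,[(r["bbox"],round(r["score"],2)) for r in search_frame(n,l)])
print(ctrl.sense())
E
```

```text
scene [[587.81100139   0.         308.70210525]
 [  0.         587.81100139 240.45976957]
 [  0.           0.           1.        ]] [-0.18123606  0.          0.          0.          0.        ] [[-7.100000e-01  4.580000e-01 -5.350000e-01  1.112384e+03]
 [ 7.040000e-01  4.370000e-01 -5.600000e-01  6.454210e+02]
 [-2.300000e-02 -7.740000e-01 -6.330000e-01  8.221830e+02]
 [ 0.000000e+00  0.000000e+00  0.000000e+00  1.000000e+00]]
tall_box_hole [([334.2, 243.3, 408.5, 308.0], 0.63)]
tall_box_catch_top [([333.8, 240.2, 409.8, 308.3], 0.56)]
tall_box_drawer [([368.8, 348.3, 431.2, 383.7], 0.64)]
low_box_drawer [([240.9, 235.1, 292.1, 272.9], 0.74)]
top [[590.21180043   0.         320.25927434]
 [  0.         590.21180043 241.2405346 ]
 [  0.           0.           1.        ]] [-0.04262288  0.          0.          0.          0.        ] [[-2.900000e-02 -9.980000e-01  5.800000e-02  4.448920e+02]
 [-1.000000e+00  2.900000e-02 -1.000000e-03  1.996900e+01]
 [-1.000000e-03 -5.800000e-02 -9.980000e-01  1.098918e+03]
 [ 0.000000e+00  0.000000e+00  0.000000e+00  1.000000e+00]]
tall_box_hole [([178.9, 207.9, 274.3, 259.9], 0.91)]
tall_box_catch_top []
tall_box_drawer []
low_box_drawer [([380.4, 198.7, 385.3, 259.9], 0.6)]
{'time_s': 0.5, 'joints': array([-1.35341386e+00,  3.12893894e-01,  1.49776233e+00,  1.26352806e-05,
        1.33098954e+00, -2.23387926e-01]), 'dq': array([ 0.00034592, -0.00023911,  0.00081204, -0.00021999, -0.00023189,
        0.00015443]), 'tau': array([-5.98684310e-04, -4.11921430e+01, -2.59765130e+01, -1.78379437e-04,
        7.53708973e-04, -5.70404225e-06]), 'eef_pos': array([ 223.97849392, -474.80871899,  231.27381362]), 'ee_rot': array([-2.65363295e-05,  9.75813644e-01,  2.18604053e-01,  6.21652347e-06]), 'force': array([-0.12904716, -0.16344854, -0.15087636]), 'wrist_torque': array([-0.01802675,  0.04966599, -0.0178283 ]), 'grip_width': 0.9974702972818902}
```

View pics/scene0.png

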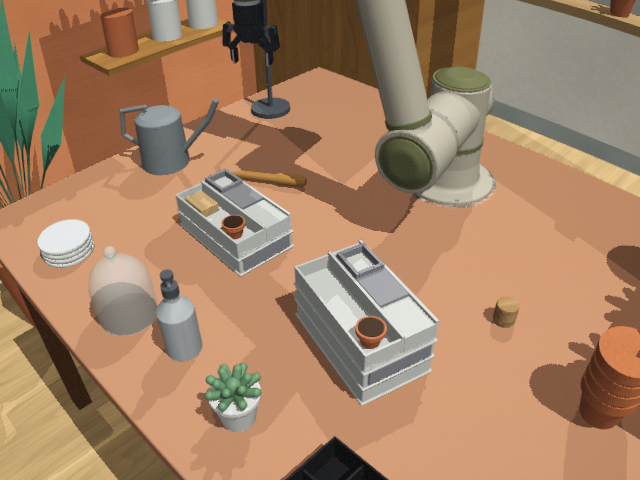

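View pics/top0.png

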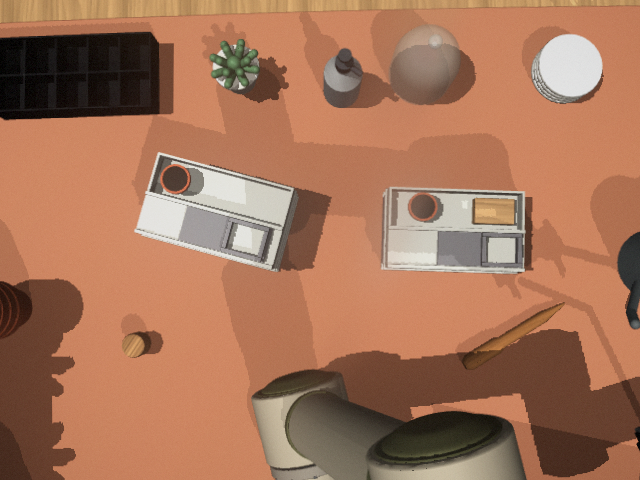

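The top view shows the tall box at left, with its collar and hole near (247,239) and its drawer end to the left (+y). The low box is at right, with its hole near (500,250). Next I'll measure the tall box's pose from the depth.

```bash
cat > h.py <<'E'
from rig import *
import cv2,numpy as np
def cloud(n,d):
    c=get_calibration(n);K=c["camera_matrix"];D=np.array(c["distortion"]);T=c["T"]
    v,u=np.mgrid[0:480,0:640]
    uv=np.stack([u,v],-1).reshape(-1,1,2).astype(float)
    n_=cv2.undistortPoints(uv,K,D).reshape(480,640,2)
    P=np.dstack([n_*d[...,None],d])
    return P@T[:3,:3].T+T[:3,3]
E
python3 - <<'E'
from h import *
p=cv2.imread("pics/top0.png"); d=np.load("pics/top0.npy"); W=cloud("top",d)
X,Y,Z=W[...,0],W[...,1],W[...,2]
for nm,sl in [("tall",(slice(140,285),slice(125,315))),("low",(slice(175,285),slice(370,540)))]:
    w=W[sl].reshape(-1,3); zz=d[sl].reshape(-1)>0
    for lo in (30,80,110):
        m=zz&(w[:,2]>lo)&(w[:,2]<200)
        if m.sum()>50: print(nm,lo,m.sum(),cv2.minAreaRect(w[m][:,:2].astype(np.float32)))
    print(np.histogram(w[zz][:,2],bins=range(-5,160,5)))
for (u,v) in [(247,239),(205,225),(160,218),(230,222),(268,240),(262,257),(228,250),(250,222)]:
    print(u,v,W[v,u].round(1))
cv2.imwrite("pics/crop.png",cv2.resize(p[140:280,125:310],None,fx=4,fy=4,interpolation=cv2.INTER_CUBIC))
for n in("top","scene"):
    capture(n)
    for r in outline_of(n,"tall_box_hole"):
        print(n,r["score"],r["bbox"])
        m=r["pixels"]; dd=np.load(f"pics/{n}0.npy"); w=cloud(n,dd)[m&(dd>0)]
        print(np.median(w,0), cv2.minAreaRect(w[w[:,2]>110][:,:2].astype(np.float32)))
        mm=w[w[:,2]>136]; print(len(mm),mm.mean(0),cv2.minAreaRect(mm[:,:2].astype(np.float32)) if len(mm)>5 else 0)
E
```

```text
tall 30 12543 ((558.3980712890625, 194.16226196289062), (243.0413818359375, 145.87548828125), 73.3348159790039)
tall 80 12390 ((557.5137939453125, 194.42697143554688), (243.0413818359375, 144.02944946289062), 73.3348159790039)
tall 110 7729 ((558.9710083007812, 194.6104736328125), (238.28475952148438, 140.5933837890625), 73.33008575439453)
(array([9030, 5567,   78,    0,    0,    0,    0,    0,    3,   97,   40,
          0,    0,    0,    0,    0,   13,  235,  134,  972, 3009,  199,
        112,   99,  122, 2250, 2611, 2009,  305,  329,    4,    0]), array([ -5,   0,   5,  10,  15,  20,  25,  30,  35,  40,  45,  50,  55,
        60,  65,  70,  75,  80,  85,  90,  95, 100, 105, 110, 115, 120,
       125, 130, 135, 140, 145, 150, 155]))
low 30 11703 ((517.5989379882812, -215.53619384765625), (242.49755859375, 145.0211181640625), 86.35224151611328)
low 80 7227 ((518.5300903320312, -216.67283630371094), (236.9629669189453, 140.988037109375), 86.37782287597656)
(array([3649, 3072,   66,   12,   13,   20,   20,   21,   24,  285,  176,
        501, 1982,  262,  136,  166,  923, 2049, 2461,
[... 446 characters left out ...]
8 250 [490.6 169.8 139.2]
250 222 [536.4 134.3 127.7]
top 0.66 [181.8, 207.3, 271.3, 259.9]
[523.1670799  191.50102859 131.16036121] ((516.8837890625, 175.43966674804688), (147.3646240234375, 60.76744842529297), 74.72872924804688)
591 [507.9540518  142.08149908 140.30170244] ((512.9027709960938, 159.7798614501953), (105.18988800048828, 58.094181060791016), 73.07405090332031)
scene 0.68 [335.9, 242.1, 408.1, 310.8]
[524.64554089 188.24303785 131.3895564 ] ((517.4713134765625, 170.751953125), (162.0308380126953, 62.165138244628906), 73.7075424194336)
493 [511.25358797 145.26543797 140.04395499] ((509.3434143066406, 143.78390502929688), (72.16915130615234, 61.135005950927734), 72.3075180053711)
```

View pics/crop.png

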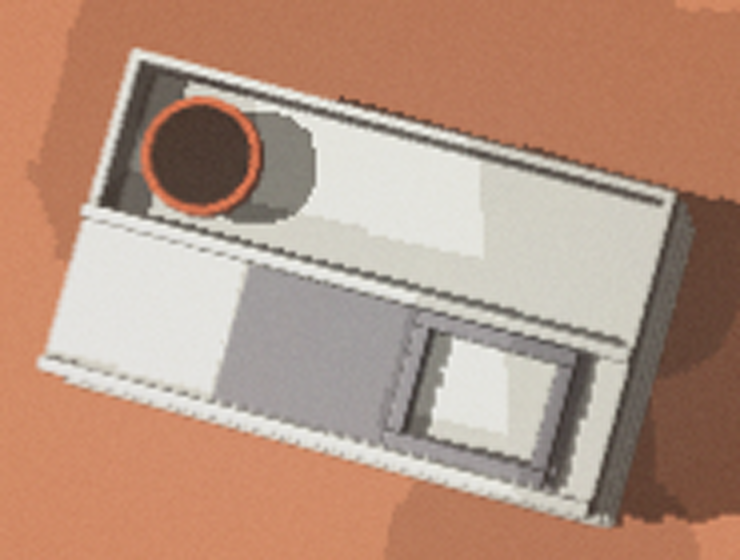

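```bash
python3 - <<'E'
from h import *
t=np.radians(-16.67);ex=np.array([np.cos(t),np.sin(t)]);ey=np.array([-np.sin(t),np.cos(t)]);c0=np.array([558.5,194.5])
# ray intersection of collar corners from crop picture
def ray(n,uv,z):
    c=get_calibration(n);q=cv2.undistortPoints(np.array(uv,float).reshape(-1,1,2),c["camera_matrix"],np.array(c["distortion"])).reshape(-1,2)
    dr=np.c_[q,np.ones(len(q))]@c["T"][:3,:3].T;o=c["T"][:3,3]
    return (o+dr*((z-o[2])/dr[:,2])[:,None])[:,:2]
uv=np.array([(418,314),(582,353),(548,488),(385,442)])/4+[125,140]-.375
w=ray("top",uv,141);print(w,w.mean(0),[((q-c0)@ex,(q-c0)@ey) for q in [w.mean(0)]])
inn=np.array([(434,328),(562,358),(534,468),(400,436)])/4+[125,140]-.375
w=ray("top",inn,141);print(w.mean(0))
box=np.array([(135,50),(690,200),(606,520),(42,362)])/4+[125,140]-.375
w=ray("top",box,132);print(w,w.mean(0),np.linalg.norm(w-np.roll(w,1,0),axis=1))
e=w[0]-w[1]+w[3]-w[2];print(np.degrees(np.arctan2(-e[0],e[1])))
for n in("top","scene"):
    W=cloud(n,np.load(f"pics/{n}0.npy")).reshape(-1,3);r=(W[:,:2]-c0);bx=r@ex;by=r@ey;z=W[:,2]
    m=(abs(bx)<80)&(abs(by)<130)&(z>110)&(z<150)
    print(n,"box ext",np.percentile(bx[m],[.5,99.5]),np.percentile(by[m],[.5,99.5]))
    m=(bx>-66)&(bx<-2)&(by>-110)&(by<-20)&(z>137)&(z<150)
    print(n,"collar",m.sum(),np.percentile(bx[m],[2,98]),np.percentile(by[m],[2,98]),np.median(z[m]))
    for z0 in [(bx>-50)&(bx<-20)&(by>-75)&(by<-50), (bx>-50)&(bx<-20)&(by>-20)&(by<10),(bx>-50)&(bx<-20)&(by>70)&(by<100)]: print(np.median(z[z0]))
    m=(abs(bx)<80)&(abs(by)<130)&(z>100)&(z<150)
    im=np.zeros((300,200),np.uint8)
    ii=m; im[(by[ii]+150).astype(int),(bx[ii]+100).astype(int)]=((z[ii]-100)*5).clip(0,255)
    cv2.imwrite(f"pics/h_{n}.png",cv2.resize(im,None,fx=2,fy=2,interpolation=0))
E
```

```text
[[542.50222477 166.6825866 ]
 [524.61522172 100.13425094]
 [470.07577786 115.24224113]
 [490.64592478 181.14566175]] [506.95978728 140.8011851 ] [(np.float64(-33.970136681160064), np.float64(-66.22677753018507))]
[507.66460786 141.07865448]
[[657.10474129 283.98637566]
 [587.37576409  54.85509243]
 [456.54724732  92.69367262]
 [528.12843258 324.00322816]] [557.28904632 188.88459222] [135.04161097 239.50631561 136.19052445 242.13214692]
-17.061348814739205
top box ext [-69.45025038  69.84241312] [-118.51843536  117.59363552]
top collar 589 [-62.37746887  -5.46898807] [-98.42585224 -31.26291324] 140.3923902196144
124.40477218582237
130.55186744985235
124.1718148463334
scene box ext [-68.57276855  71.82655112] [-116.63155275  119.88243705]
scene collar 452 [-60.76542505  -3.23267469] [-97.03770948 -28.28733326] 140.45856479798186
124.92337930514748
130.63330132545798
125.48203984348862
```

```bash
python3 - <<'E'
from h import *
for n in("top","scene"):
    d=np.load(f"pics/{n}0.npy");W=cloud(n,d)[d>0]
    # corridor
    a=np.array([224,-475.]);b=np.array([507,142.5]);u=(b-a)/np.linalg.norm(b-a)
    r=W[:,:2]-a;s=r@u;l=r@[-u[1],u[0]]
    m=(s>-20)&(s<720)&(abs(l)<90)&(W[:,2]>60)
    for k in range(0,740,40):
        q=m&(s>=k)&(s<k+40)
        if q.sum(): print(n,k,q.sum(),W[q].mean(0).round(),W[q][:,2].max().round(), l[q].min().round(),l[q].max().round())
E
```

```text
top 0 44 [ 206. -425.  256.] 266.0 28.0 46.0
top 40 32 [ 205. -414.  278.] 300.0 31.0 54.0
top 320 494 [ 308. -126.  626.] 666.0 -90.0 89.0
top 360 3306 [ 325. -102.  621.] 680.0 -90.0 90.0
top 400 2077 [350. -78. 533.] 679.0 -90.0 90.0
top 440 163 [ 478. -100.   82.] 93.0 -90.0 -53.0
top 600 744 [503.  91. 113.] 134.0 -90.0 33.0
top 640 1739 [522. 115. 117.] 145.0 -90.0 38.0
top 680 1828 [536. 152. 116.] 145.0 -90.0 44.0
scene 0 1352 [ 231. -450.  356.] 422.0 -38.0 64.0
scene 40 264 [ 207. -416.  315.] 421.0 -11.0 63.0
scene 320 1 [ 453. -188.   91.] 91.0 -88.0 -88.0
scene 360 78 [ 460. -160.   88.] 94.0 -90.0 -72.0
scene 400 174 [ 468. -123.   86.] 94.0 -90.0 -53.0
scene 440 202 [477. -97.  77.] 93.0 -90.0 -53.0
scene 600 302 [531.  84. 116.] 132.0 -89.0 27.0
scene 640 1302 [529. 111. 117.] 144.0 -90.0 35.0
scene 680 1245 [541. 152. 118.] 144.0 -88.0 39.0
```

>>> servo_tool([
  {"dr": [0,0,0.85],"delta_pos": [0,0,0],"hand": 0},
  {"dr": [0,0,0.85],"delta_pos": [0,0,0],"hand": 0},
  {"dr": [0,0,0.85],"delta_pos": [0,0,0],"hand": 0},
  {"dr": [0,0,0.85],"delta_pos": [0,0,0],"hand": 0},
  {"dr": [0,0,0.85],"delta_pos": [0,0,0],"hand": 0},
])

```text
time_s: 1.32
eef_pos: [224.0, -474.8, 231.3]
ee_rot: [0.0, 0.987, -0.161, 0.0]
force: [0.3, -0.0, 0.2]
grip_width: -0.001
```

>>> servo_tool([
  {"dr": [0,0,-0.17],"delta_pos": [0.13,-0.96,0],"hand": 0},
  {"dr": [0,0,0],"delta_pos": [0.13,-0.96,0],"hand": 0},
  {"dr": [0,0,0],"delta_pos": [0.13,-0.96,0],"hand": 0},
  {"dr": [0,0,0],"delta_pos": [0.13,-0.96,0],"hand": 0},
  {"dr": [0,0,0],"delta_pos": [0.13,-0.96,0],"hand": 0},
  {"dr": [0,0,0],"delta_pos": [0.13,-0.96,0],"hand": 0},
  {"dr": [0,0,0],"delta_pos": [0.13,-0.96,0],"hand": 0},
  {"dr": [0,0,0],"delta_pos": [0.13,-0.96,0],"hand": 0},
  {"dr": [0,0,0],"delta_pos": [0.13,-0.96,0],"hand": 0},
  {"dr": [0,0,0],"delta_pos": [0.13,-0.96,0],"hand": 0},
  {"dr": [0,0,0],"delta_pos": [0.13,-0.96,0],"hand": 0},
  {"dr": [0,0,0],"delta_pos": [0.13,-0.96,0],"hand": 0},
  {"dr": [0,0,0],"delta_pos": [0,0,0],"hand": 0},
])

```text
time_s: 2.95
eef_pos: [475.1, 69.3, 232.0]
ee_rot: [0.001, 0.989, -0.148, 0.003]
force: [-0.3, -0.3, -0.9]
grip_width: 0.0
```

```bash
cat > go.py <<'E'
import sys
from h import *
from scipy.spatial.transform import Rotation as R
s=ctrl.sense();q=s["ee_rot"];M=R.from_quat(q,scalar_first=True).as_matrix()
t=np.radians(-16.8);ex=np.array([np.cos(t),np.sin(t)]);ey=np.array([-np.sin(t),np.cos(t)])
c0=np.array([558.5,194.5])
r=s["eef_pos"][:2]-c0
print("pos",s["eef_pos"].round(1),"box frame",(r@ex).round(1),(r@ey).round(1),"yaw",np.degrees(np.arctan2(M[1,0],M[0,0])).round(2),"F",s["force"].round(1),"t",s["time_s"])
if len(sys.argv)>1:
    bx,by,z=map(float,sys.argv[1:4])
    tgt=np.r_[c0+bx*ex+by*ey,z]
    print("delta_pos units",(M.T@(tgt-s["eef_pos"])/50).round(3))
E
python3 go.py -34 -64.5 200
```

```text
pos [475.1  69.3 232. ] box frame -43.7 -143.9 yaw -17.06 F [-0.3 -0.3 -0.9] t 2.95
delta_pos units [ 0.183 -1.59   0.64 ]
```

>>> servo_tool([
  {"dr": [0,0,0],"delta_pos": [0.09,-0.8,0.3],"hand": 0},
  {"dr": [0,0,0],"delta_pos": [0.09,-0.8,0.3],"hand": 0},
  {"dr": [0,0,0],"delta_pos": [0,0,0],"hand": 0},
])

```text
time_s: 3.32
eef_pos: [508.2, 143.1, 201.4]
ee_rot: [0.001, 0.989, -0.149, 0.003]
force: [-0.4, -0.2, -0.0]
grip_width: -0.0
```

```bash
python3 go.py -34 -64.5 160; python3 - <<'E'
from h import *
for n in ["top","scene"]:
    p,d=capture(n); cv2.imwrite(f"pics/{n}1.png",p[:,:,::-1])
    s=(slice(140,290),slice(125,325)) if n=="top" else (slice(200,350),slice(270,470))
    cv2.imwrite(f"pics/{n}1c.png",cv2.resize(p[s][:,:,::-1],None,fx=4,fy=4))
E
```

```text
pos [508.2 143.1 201.4] box frame -33.3 -63.7 yaw -17.15 F [-0.4 -0.2 -0. ] t 3.325
delta_pos units [-0.019  0.014  0.828]
```

View pics/scene1c.png

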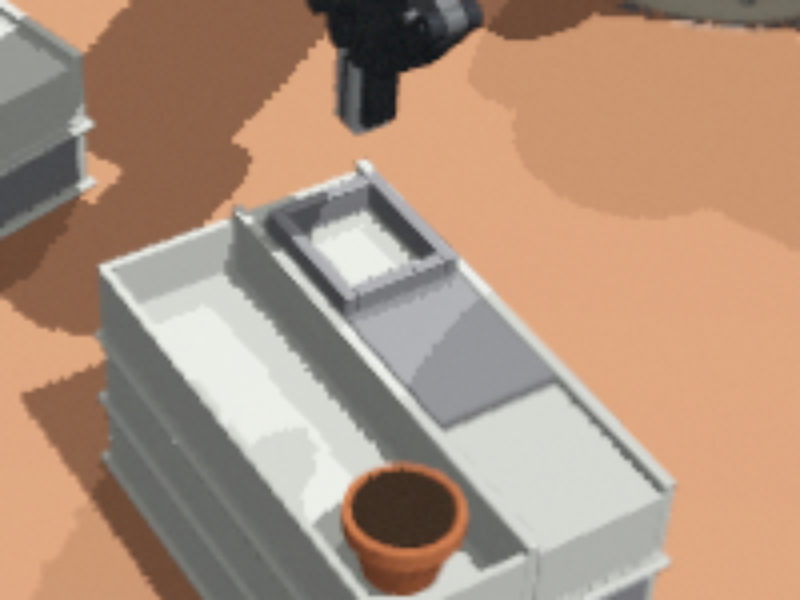

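View pics/top1c.png

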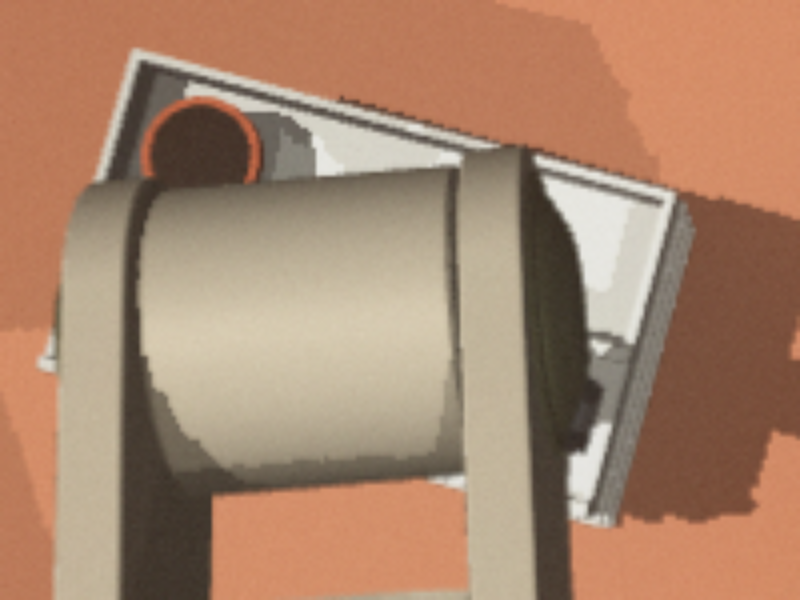

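The scene view shows the closed fingers above the collar, whose hole is at about (360,245) in the crop. The arm blocks the top view. Descending now.

>>> servo_tool([
  {"dr": [0,0,0],"delta_pos": [-0.01,0.01,0.5],"hand": 0},
  {"dr": [0,0,0],"delta_pos": [0,0,0.5],"hand": 0},
  {"dr": [0,0,0],"delta_pos": [0,0,0.2],"hand": 0},
  {"dr": [0,0,0],"delta_pos": [0,0,0.2],"hand": 0},
  {"dr": [0,0,0],"delta_pos": [0,0,0],"hand": 0},
])

```text
time_s: 4.05
eef_pos: [509.2, 135.9, 134.6]
ee_rot: [0.001, 0.988, -0.153, 0.007]
force: [-0.5, -0.0, 0.3]
grip_width: 0.001
```

```bash
python3 go.py -33.5 -64.5 130; python3 - <<'E'
from h import *
p,d=capture("scene")
cv2.imwrite(f"pics/s2c.png",cv2.resize(p[200:350,270:470][:,:,::-1],None,fx=4,fy=4))
E
```

```text
pos [509.2 135.9 134.6] box frame -30.2 -70.4 yaw -17.59 F [-0.5 -0.   0.3] t 4.05
delta_pos units [-0.068 -0.116  0.092]
```

View pics/s2c.png

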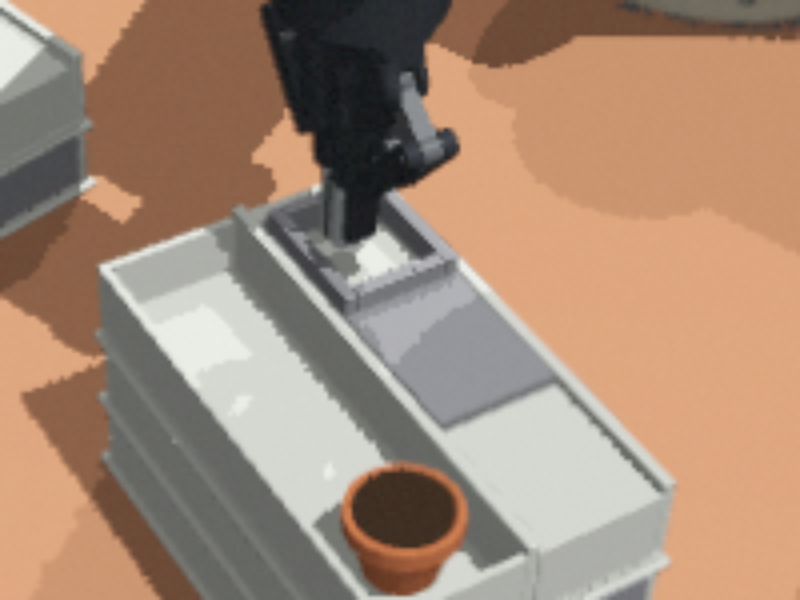

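```bash
cat >> go.py <<'E'
tg=np.c_[np.r_[ex,0],np.r_[-ey,0],[0,0,-1]]
print("dr units",(np.degrees(R.from_matrix(M.T@tg).as_rotvec())/10).round(3), "zaxis",M[:,2].round(4))
E
python3 go.py -33.5 -64.5 131
```

```text
pos [509.5 136.  135.2] box frame -30.0 -70.2 yaw -17.58 F [ 0.  -0.  -0.2] t 4.1
delta_pos units [-0.074 -0.112  0.082]
dr units [ 0.    -0.09  -0.078] zaxis [ 0.0149 -0.0047 -0.9999]
```

>>> servo_tool([
  {"dr": [0,-0.09,-0.08],"delta_pos": [-0.07,-0.1,0.08],"hand": 0},
  {"dr": [0,0,0],"delta_pos": [0,-0.2,0],"hand": 0},
  {"dr": [0,0,0],"delta_pos": [0,-0.2,0],"hand": 0},
  {"dr": [0,0,0],"delta_pos": [0,0,0],"hand": 0},
])

```text
time_s: 4.6
eef_pos: [514.5, 163.0, 132.2]
ee_rot: [-0.0, 0.989, -0.145, 0.001]
force: [-0.0, -0.5, 0.3]
grip_width: 0.001
```

```bash
python3 go.py -33.5 12 131
```

```text
pos [514.5 163.  132.2] box frame -33.0 -42.9 yaw -16.69 F [-0.  -0.5  0.3] t 4.6
delta_pos units [-0.007 -1.098  0.024]
dr units [-0.002 -0.007  0.011] zaxis [ 1.2e-03  1.0e-04 -1.0e+00]
```

>>> servo_tool([
  {"dr": [0,0,0],"delta_pos": [0,-0.2,0.01],"hand": 0},
  {"dr": [0,0,0],"delta_pos": [0,-0.2,0.01],"hand": 0},
  {"dr": [0,0,0],"delta_pos": [0,-0.2,0],"hand": 0},
])

```text
time_s: 4.97
eef_pos: [523.6, 193.1, 131.8]
ee_rot: [0.0, 0.989, -0.145, 0.001]
force: [-1.1, -2.8, 2.7]
grip_width: -0.005
```

```bash
python3 go.py -33.5 12 131
```

```text
pos [523.6 193.1 131.8] box frame -33.0 -11.4 yaw -16.71 F [-1.1 -2.8  2.7] t 4.975
delta_pos units [-0.01  -0.468  0.016]
dr units [-0.    -0.009  0.009] zaxis [ 1.5e-03 -4.0e-04 -1.0e+00]
```

Pushing against the cover with the expected 2–3 N.

>>> servo_tool([
  {"dr": [0,0,0],"delta_pos": [0,-0.2,0],"hand": 0},
  {"dr": [0,0,0],"delta_pos": [0,-0.2,0],"hand": 0},
  {"dr": [0,0,0],"delta_pos": [0,-0.06,0],"hand": 0},
])

```text
time_s: 5.35
eef_pos: [530.8, 217.3, 131.7]
ee_rot: [0.0, 0.989, -0.145, 0.001]
force: [0.1, -2.5, 3.6]
grip_width: -0.0
```

```bash
python3 go.py -33.5 14 131
```

```text
pos [530.8 217.3 131.7] box frame -33.1 13.8 yaw -16.67 F [ 0.1 -2.5  3.6] t 5.35
delta_pos units [-0.009 -0.004  0.014]
dr units [-0.    -0.01   0.013] zaxis [ 1.7e-03 -5.0e-04 -1.0e+00]
```

>>> servo_tool([
  {"dr": [0,0,0],"delta_pos": [0,-0.08,0],"hand": 0},
  {"dr": [0,0,0],"delta_pos": [0,-0.06,0],"hand": 0},
])

```text
time_s: 5.6
eef_pos: [531.7, 219.9, 131.6]
ee_rot: [0.006, 0.989, -0.145, -0.001]
force: [-10.1, -23.7, 10.2]
grip_width: 0.003
```

```bash
python3 go.py -33.5 14 131; python3 - <<'E'
from h import *
p,d=capture("scene")
cv2.imwrite(f"pics/s3c.png",cv2.resize(p[200:350,270:470][:,:,::-1],None,fx=4,fy=4))
E
```

```text
pos [531.7 219.9 131.6] box frame -33.0 16.6 yaw -16.63 F [-10.1 -23.7  10.2] t 5.6
delta_pos units [-0.009  0.052  0.013]
dr units [0.065 0.004 0.017] zaxis [-0.0039 -0.0107 -0.9999]
```

View pics/s3c.png

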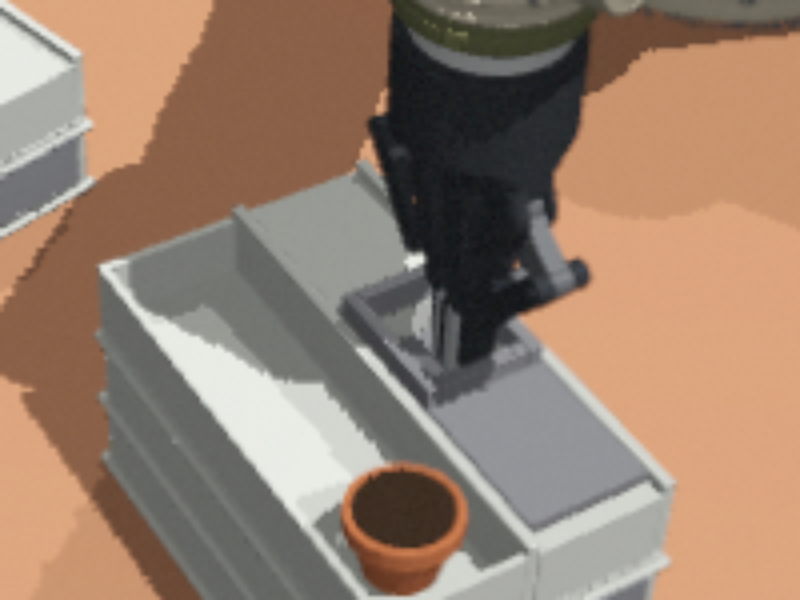

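The cover is at its stop: the force jumped to 26 N, and the tail reaches the +y end in the picture. Now I'll back the fingers off to the middle of the recess, then descend.

>>> servo_tool([
  {"dr": [0.06,0,0],"delta_pos": [0,0.27,0],"hand": 0},
  {"dr": [0,0,0],"delta_pos": [0,0,0],"hand": 0},
])

```text
time_s: 5.9
eef_pos: [527.6, 206.3, 131.5]
ee_rot: [0.0, 0.989, -0.145, -0.001]
force: [-0.8, 0.5, -0.3]
grip_width: 0.006
```

```bash
python3 go.py -33.5 3 115;python3 - <<'E'
from h import *
p,d=capture("scene")
cv2.imwrite(f"pics/s4c.png",cv2.resize(p[200:350,270:470][:,:,::-1],None,fx=4,fy=4))
E
```

```text
pos [527.6 206.3 131.5] box frame -33.0 2.4 yaw -16.69 F [-0.8  0.5 -0.3] t 5.9
delta_pos units [-0.01  -0.013  0.329]
dr units [0.004 0.007 0.011] zaxis [-1.4e-03 -2.0e-04 -1.0e+00]
```

View pics/s4c.png

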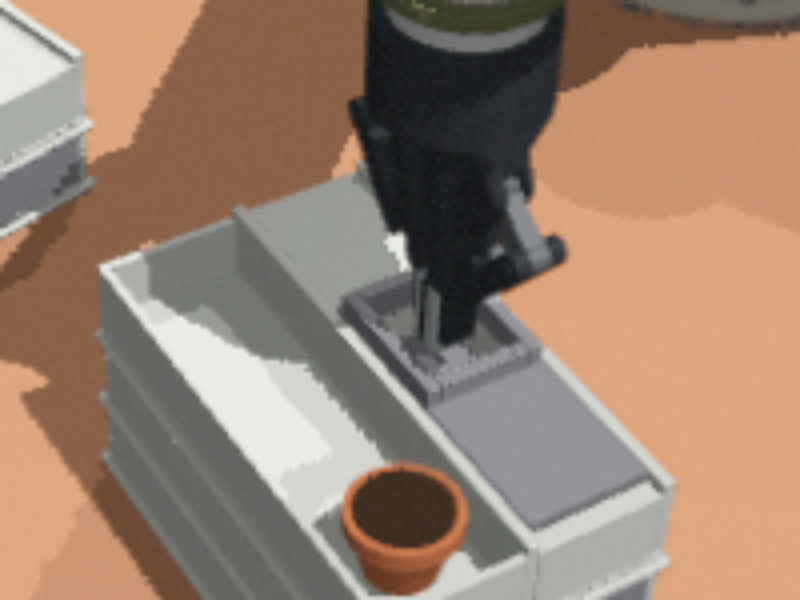

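>>> servo_tool([
  {"dr": [0,0,0],"delta_pos": [0,0,0.17],"hand": 0},
  {"dr": [0,0,0],"delta_pos": [0,0,0.17],"hand": 0},
  {"dr": [0,0,0],"delta_pos": [0,0,0],"hand": 0},
])

```text
time_s: 6.32
eef_pos: [527.5, 207.7, 112.5]
ee_rot: [-0.0, 0.989, -0.145, -0.001]
force: [-0.4, -0.4, 1.1]
grip_width: -0.003
```

```bash
python3 go.py -33.5 2 103
```

```text
pos [527.5 207.7 112.5] box frame -33.5 3.7 yaw -16.63 F [-0.4 -0.4  1.1] t 6.325
delta_pos units [0.    0.034 0.191]
dr units [0.001 0.012 0.017] zaxis [-2.e-03  3.e-04 -1.e+00]
```

>>> servo_tool([
  {"dr": [0,0,0],"delta_pos": [0,0.03,0.08],"hand": 0},
  {"dr": [0,0,0],"delta_pos": [0,0,0.08],"hand": 0},
  {"dr": [0,0,0],"delta_pos": [0,0,0.06],"hand": 0},
])

```text
time_s: 6.7
eef_pos: [527.7, 206.9, 102.8]
ee_rot: [-0.001, 0.99, -0.144, 0.0]
force: [-8.4, -1.9, 27.9]
grip_width: 0.004
```

```bash
python3 go.py -33.5 2 103
```

```text
pos [527.7 206.9 102.8] box frame -33.0 3.0 yaw -16.61 F [-8.4 -1.9 27.9] t 6.7
delta_pos units [-0.009  0.019 -0.004]
dr units [-0.009 -0.001  0.019] zaxis [ 7.0e-04  1.4e-03 -1.0e+00]
```

The catch is on its firm stop (z = 102.8 mm, 28 N). Holding briefly, then retreating straight up.

>>> servo_tool([
  {"dr": [0,0,0],"delta_pos": [0,0,0.04],"hand": 0},
  {"dr": [0,0,0],"delta_pos": [0,0,0.02],"hand": 0},
  {"dr": [0,0,0],"delta_pos": [0,0,-0.2],"hand": 0},
  {"dr": [0,0,0],"delta_pos": [0,0,0],"hand": 0},
])

```text
time_s: 7.2
eef_pos: [527.7, 206.8, 113.5]
ee_rot: [-0.001, 0.99, -0.144, 0.001]
force: [0.3, 0.9, -0.8]
grip_width: 0.0
```

```bash
python3 go.py -33.5 2 200
```

```text
pos [527.7 206.8 113.5] box frame -33.0 2.8 yaw -16.58 F [ 0.3  0.9 -0.8] t 7.2
delta_pos units [-0.007  0.014 -1.729]
dr units [-0.009 -0.01   0.022] zaxis [ 0.0021  0.001  -1.    ]
```

>>> servo_tool([
  {"dr": [0,0,0],"delta_pos": [0,0,-0.2],"hand": 0},
  {"dr": [0,0,0],"delta_pos": [0,0,-0.2],"hand": 0},
  {"dr": [0,0,0],"delta_pos": [0,0,-0.2],"hand": 0},
  {"dr": [0,0,0],"delta_pos": [0,0,-0.3],"hand": 0},
  {"dr": [0,0,0],"delta_pos": [0,0,-0.8],"hand": 0},
  {"dr": [0,0,0],"delta_pos": [0,0,-0.8],"hand": 0},
  {"dr": [0,0,0],"delta_pos": [-0.7,0.7,0],"hand": 0},
  {"dr": [0,0,0],"delta_pos": [-0.7,0.7,0],"hand": 0},
  {"dr": [0,0,0],"delta_pos": [-0.7,0.7,0],"hand": 0},
  {"dr": [0,0,0],"delta_pos": [0,0.8,0],"hand": 0},
  {"dr": [0,0,0],"delta_pos": [0,0.8,0],"hand": 0},
  {"dr": [0,0,0],"delta_pos": [0,0.8,0],"hand": 0},
  {"dr": [0,0,0],"delta_pos": [0,0,0],"hand": 0},
])

```text
time_s: 8.82
eef_pos: [358.3, 16.2, 250.9]
ee_rot: [-0.001, 0.99, -0.144, 0.007]
force: [0.1, 0.5, 0.7]
grip_width: 0.003
```

```bash
python3 - <<'E'
from h import *
print(ctrl.sense()["eef_pos"],ctrl.sense()["force"])
for n in ["top","scene"]:
    p,d=capture(n); cv2.imwrite(f"pics/{n}5.png",p[:,:,::-1]); np.save(f"pics/{n}5.npy",d)
t=np.radians(-16.67);ex=np.array([np.cos(t),np.sin(t)]);ey=np.array([-np.sin(t),np.cos(t)]);c0=np.array([558.5,194.5])
for n in("top","scene"):
    W=cloud(n,np.load(f"pics/{n}5.npy")).reshape(-1,3);r=(W[:,:2]-c0);bx=r@ex;by=r@ey;z=W[:,2]
    m=(bx>-66)&(bx<-2)&(by>-60)&(by<60)&(z>137)&(z<150)
    print(n,"collar",m.sum(),np.percentile(bx[m],[2,98]),np.percentile(by[m],[2,98]))
    print("catch z",np.median(z[(abs(bx+34)<10)&(abs(by)<12)]))
    m=(abs(bx)<60)&(by>110)&(by<180)&(z>40)&(z<115); print("drawer ext",m.sum(),np.percentile(by[m],[50,98]))
E
```

```text
[358.25747537  16.18045276 250.90629625] [0.1160006  0.46310378 0.71246752]
top collar 586 [-62.41928351  -5.30991726] [-34.30067044  32.96317455]
catch z 102.02316180236824
drawer ext 965 [146.02593453 152.38295079]
scene collar 509 [-61.34224484  -3.52061366] [-32.6790234   35.99960305]
catch z 102.52990255712143
drawer ext 2826 [122.1564406  155.70427341]
```

View pics/scene5.png

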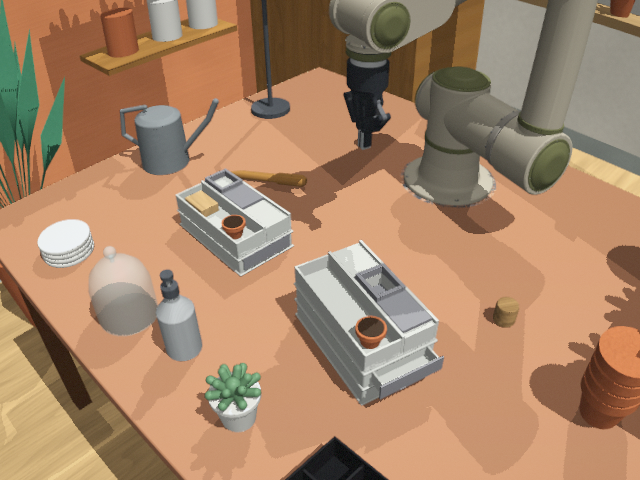

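View pics/top5.png

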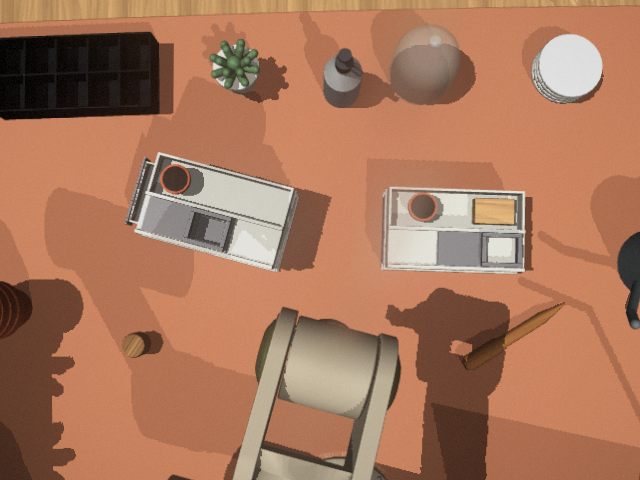

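The drawer is out by about 32 mm: it shows at (410,378) in the scene view and (140,190) in the top view. The collar is centred over the recess near (208,230), the low box is untouched, and the arm is clear of everything.

```bash
python3 -c "
from rig import *
print(ticket.finish_job())"
```

```text
the job is handed in; nothing more can be done
None
```

The taller box's drawer is open, its cover is at its stop, and the job is handed in. It took about 9 s of the 32 s allowed; the hand-in reported no verdict.

I put the closed fingers in the hole and slid the cover until the force jumped to about 26 N at the stop. After backing off to the middle of the recess, I pressed the catch to its firm stop (28 N, fingertips at 102.8 mm) and lifted clear.

Last checks in both cameras, with the arm away from everything:
- **Cover:** its hole is within about 2 mm of being centred over the catch.
- **Catch:** its top is at about 102 mm, fully down.
- **Drawer:** it is out by roughly 32 mm or slightly more. The two cameras differ by about 3 mm, in line with the calibration.
- **Lower box:** it was never touched, and its drawer looks shut in both pictures; I did not measure it.

No check failed. On the way down into the hole the tool tilted by about 0.9 degrees and drifted about 7 mm sideways. I corrected both before pushing the cover.

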